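Snap a fresh filter cartridge into the spring-clip holder

ROBOT

A 6-joint arm with a two-finger parallel gripper is mounted at the origin on the work surface. World frame = base frame: x ahead of the robot, y to its left, z up, the work surface at z = 0. Lengths are in mm, angles in rad, forces in N, time in s.
With the tool pointing down it reaches from about 275 to 1000 mm from the base axis. Payload 8.4 kg.
Tool frame: the origin (TCP) lies between the finger pads; the fingertips stand 22 mm ahead of it and the grasp point (between the pads) lies 3 mm ahead of it; z points along the fingers, y is the line along which they close (so a half turn about z gives the same grasp; the last joint's range is limited). The gripper opens to 85 mm and grips with 20 to 120 N. Pads are 22 mm wide; open, the fingers measure 114 mm over their backs; the gripper's body (76 mm by 85 mm) begins 54 mm behind the grasp point. The pads swing forward as they close: fully open they stand 13 mm farther back than shut.
Start: joints at [1.214, 0.353, 1.633, -0, 1.155, -0.002], TCP at [217.125, 586.076, 253.281] pointing down, gripper open.
Joint ranges: [-2.63, 2.63], [-0.92, 2.1], [0.06, 2.66], [-1.3, 4.44], [0, 2.69], [-3.02, 3.02]. Speed limits (rad/s): [2.22, 2.22, 2.79, 3.14, 3.14, 3.14].

INTERFACE

Orientations are given as [roll, pitch, yaw] about the fixed x, y, z axes, in that order (R = Rz(yaw) Ry(pitch) Rx(roll)).
In Python, from rig import r, grab_frame gives the robot as it stands.
- The arm moves only by the shell command python3 -m inch 'ROWS' [FORCE]. ROWS is JSON, a list of rows, each a list of 7 numbers: the turn, a rotation vector about the tool's x, y, z as a fraction of full scale, then the shift along the tool's x, y, z as a fraction of full scale, then the closure, from 0 (fully open) to 1 (shut). In form: [[rx, ry, rz, dx, dy, dz, fingers], ...]. A call has 1 to 8 rows; each row shifts and turns the commanded pose from where the row before left it, along the tool's axes as they then stand; what a row does not reach is not made up. Full scale, the value 1, is 2.5 cm for a shift and pi rad for a turn. A row lasts 1/12 s, in which the tool goes at most 41.7 mm and 7.16 degrees, less where a joint would pass 70% of its speed; a pose out of reach is approached as far as the arm can. A call with a number of a shift or a turn outside -1 to 1 is refused whole. A call with a gripper value outside its range is refused whole. The fingers move at their own pace and stop on an object; FORCE is the grip in N (left out, the last holds). Time passes only in rows, so rows that do not move let the fingers close. It gives the time, the measured TCP pose, the force, the opening and the grip force at its end, in the units of the state.
- r.sense(): the state, without advancing time (a new reading comes with each control period).
- grab_frame(name): name is "side" or "top" or "wrist"; returns a dict with "pixels" (384x512x3 uint8, red, green, blue), "z_map" (384x512 float32, mm along the optical axis (not along the pixel's ray), 0 where there is no reading), "vertical_fov" (degrees; the focal length in pixels is half the picture's height over the tangent of half this angle, whatever the lens; pixels are square), "cx", "cy" (the principal point, pixels), "cam_to_world" (4x4, takes a point from camera to world coordinates). Camera axes: x right, y down, z forward; pixel columns grow to the right and rows downward; lengths in mm; the calibration is good to about 2 mm. A picture is of the moment at which its call begins.
- r.sign_off(): hands the job in; it is judged then, once.
The state is a dict: "clock": time; "qpos": joint angles; "qvel": joint speeds; "joint_efforts": joint torques, N m; "eef_pos": TCP position; "tcp_rot": TCP orientation; "contact_force": force on the tool from outside, world axes, zero at the start; "wrist_torque": the same for the moment, N m; "opening": opening from 0.0 (shut) to 1.0 (fully open); "grasp_force": force on a finger pad.
Only numpy, scipy, OpenCV 4.12 (cv2) and the standard library are available. Lean on these libraries where they do the work, as an engineer would, in place of code of your own. Each camera call takes 0.05 s, during which the arm holds its last target. There are 200 camera calls.

TASK

Take the fresh white filter cartridge from its rest and snap it into the holder between the two spring clips, its blue end at the blue clip, pressing it down until it is fully home and both clips have closed over its ends. Push gently and stop once it is home (a shove of 25 N or more would crack the holder), and leave the spent brown cartridge and everything else on the bench where it is.

Things in the scene. Friction and masses are not known exactly. Their poses are not given: they have to be found in the camera images.
- cartridge: fresh filter cartridge: rigid white cylinder, 32 mm diameter, 110 mm long, 170 to 290 g; origin at its middle on the axis, x along the axis towards the blue end (other end grey). Each end is chamfered from 32 mm down to a flat 14 mm end face over the last 8 mm. Starts lying level in a grey rest, axis 40 mm above the bench
- blue_end (a point): centre of the cartridge's blue end face, 55 mm from its middle
- holder: cartridge holder, fixed: grey base 160 x 74 x 12 mm, origin under its centre on the bench, x towards the blue clip. On it an aluminium block (138 x 44 mm) with two rigid black V supports at x = +-30 mm (48 mm clear between, for fingers) and a clip at each end. The block's height is adjustable and NOT measured: the axis of a cartridge lying home is 60 to 108 mm above the bench; block top 30 mm below that axis
- blue_mark (a point): top of the holder's base at its blue end, 70 mm from the holder's middle, 12 mm above the bench
- clip_blue (a joint): blue-tipped spring clip at the holder's +x end: upright sprung leaf with an inward polished round nose (8 mm across, 26 mm long), innermost line 51 mm from the holder's middle, nose centre 14.5 mm above the home axis; flared tip ends 29 mm above that axis. Hinge angle, rad: 0 closed, about 0.09 spread by the cartridge's end (4 mm at the nose); springs back to 0
- clip_grey (a joint): grey-tipped clip at the -x end, the same mirrored. A level cartridge first touches both noses about 27 mm above home, needs about 5 to 12 N in all to spread them, passes over about 7 mm above home and is then drawn down into the rigid supports, where the force rises steeply. Hinge angle, rad: 0 closed, about 0.09 spread
- spent: spent cartridge, brown with two orange ends, same size as the fresh one, lying in an identical grey rest; origin at its middle, x along its axis; not to be used or moved
- rest_a: grey rest of the fresh cartridge, fixed: base 90 x 40 x 5 mm with two V supports at x = +-30 mm (48 mm clear between them, fingers can reach 16 mm below the cartridge there); origin under its centre, x along the cartridge's axis
- rest_b: identical fixed grey rest, of the spent cartridge
- red_jar: small white jar with red lid, 44 mm across, 55 mm high; origin at its underside; bystander, leave alone
- blue_bottle: white bottle with blue cap, 66 mm across, 140 mm high; origin at its underside; bystander, leave alone
- beaker: glass beaker, 70 mm across, 90 mm high; origin at its underside; bystander, leave alone
- spatula: flat steel lab spatula, 180 mm long, 18 mm wide, 4 mm thick, lying flat; origin at its middle; bystander, leave alone
- white_tub: white tub with lid, 90 mm across, 80 mm high; origin at its underside; bystander, leave alone
- weight: brass weight, 32 mm across, 30 mm high; origin at its underside; bystander, leave alone
Things that resemble listed ones, but are neither listed nor needed, are in the scene too. Leave any turquoise or yellow look-alike of the cartridge alone.

How it is judged (in metres and radians):
At the end, for the whole second after the job is handed in: The cartridge lies at rest on both V supports of the holder: its middle within 5 mm of the holder's middle and centre line, 55 to 113 mm above the bench, axis within 0.06 rad of the holder's x axis, blue end at the blue clip, both clips closed again (below 0.06 rad) (z of cartridge in the frame of holder between 0.055 and 0.113 m and x of cartridge in the frame of holder between -0.005 and 0.005 m and y of cartridge in the frame of holder between -0.005 and 0.005 m and x of blue_end in the frame of holder above 0.045 m and angle between the x axis of cartridge and the x axis of holder, either way round below 0.06 rad and value of joint each of clip_blue, clip_grey below 0.06 rad and linear speed of cartridge below 0.02 m/s and (contact force between cartridge and block_c2 above 0.1 N or contact force between cartridge and block_c3 above 0.1 N) and (contact force between cartridge and block_c5 above 0.1 N or contact force between cartridge and block_c6 above 0.1 N)); the robot touches nothing.
It fails at once if the cartridge was shoved too hard into the holder: its contact forces on clips and supports add up to more than 35 N (a push of about 25 N) (contact force between cartridge and holder above 35 N).
It fails at once if more than 30 N between the fingers and the holder (contact force between the fingers and holder above 30 N).
It fails at once if the spent cartridge was moved by more than 15 mm (distance of spent from where it was at the start of the episode above 0.015 m).
It fails at once if a bystander was moved by more than 30 mm (distance of any of red_jar, blue_bottle, beaker, spatula, white_tub, weight from where it was at the start of the episode above 0.03 m).
It also fails if it takes over 64 s, if anything falls off the work surface, if the arm or the gripper's body presses on something with over 40 N, if the wrist force passes 120 N, or if a joint passes its speed limit or range.

## Working session

There is one attempt and no reset: what is moved stays moved. The work goes in short steps, Python scripts to look and compute and a shell command to move; the robot and the scene stay as the last step left them, time stands still between calls to the robot, and variables do not carry over. Pictures are saved under pics/ and viewed, at most 10 in all, crops included, and the job is handed in when it is done.

```bash
mkdir -p pics; ls; cat > h.py <<'E'
import numpy as np, cv2
from rig import r, grab_frame
def snap(n,f):
    d=grab_frame(n); np.savez('/tmp/'+f+'.npz',**d); cv2.imwrite('pics/'+f+'.png',d['pixels'][:,:,::-1]); return d
def load(f): return dict(np.load('/tmp/'+f+'.npz'))
def pt(d,u,v,z=None):
    fl=192/np.tan(np.radians(float(d['vertical_fov'])/2))
    if z is None:
        p=d['z_map'][int(v)-1:int(v)+2,int(u)-1:int(u)+2]; z=np.median(p[p>0])
    c=np.array([(u-d['cx'])*z/fl,(v-d['cy'])*z/fl,z,1]); return (d['cam_to_world']@c)[:3]
E
python3 - <<'E'
from h import *
for n in ['top','side']:
    d=snap(n,n+'1'); print(n,d['vertical_fov'],d['cx'],d['cy'],d['cam_to_world'].round(2).tolist())
a=[cv2.imread('pics/%s1.png'%n) for n in('top','side')]
cv2.imwrite('pics/top1b.png',cv2.resize(a[0],(800,600)));cv2.imwrite('pics/side1b.png',cv2.resize(a[1],(800,600)))
print(r.sense())
E
```

```text
pics
top 50.33647105901747 252.39936325166863 189.28467813201297 [[0.06, -0.97, 0.21, 297.69], [-1.0, -0.06, 0.02, -63.9], [-0.01, -0.21, -0.98, 1216.11], [0.0, 0.0, 0.0, 1.0]]
side 50.23200732735761 254.16329771449648 191.4559962300153 [[0.99, -0.1, 0.12, 397.61], [-0.15, -0.62, 0.77, -979.49], [-0.0, -0.78, -0.63, 812.48], [0.0, 0.0, 0.0, 1.0]]
{'clock': 0.1, 'qpos': array([ 1.21363218e+00,  3.53611210e-01,  1.63407191e+00, -3.00493114e-05,
        1.15516638e+00, -2.38926704e-03]), 'qvel': array([-2.21689232e-03, -1.89807521e-03, -2.11833741e-03,  2.12428680e-03,
        8.70831715e-05, -1.13117957e-03]), 'joint_efforts': array([-4.90453967e-04, -6.06356692e+01, -3.42817175e+01, -4.42759540e-05,
        4.00588702e-03, -1.39425103e-05]), 'eef_pos': array([216.97501741, 585.70471367, 252.61133784]), 'tcp_rot': array([-3.14033574e+00,  2.44726714e-05,  2.78682994e+00]), 'contact_force': array([0.29441067, 0.79658463, 0.46487351]), 'wrist_torque': array([-0.00729122, -0.0218999 , -0.0585846 ]), 'grasp_force': 0.0, 'opening': 1.0025031664674457}
```

View pics/top1b.png

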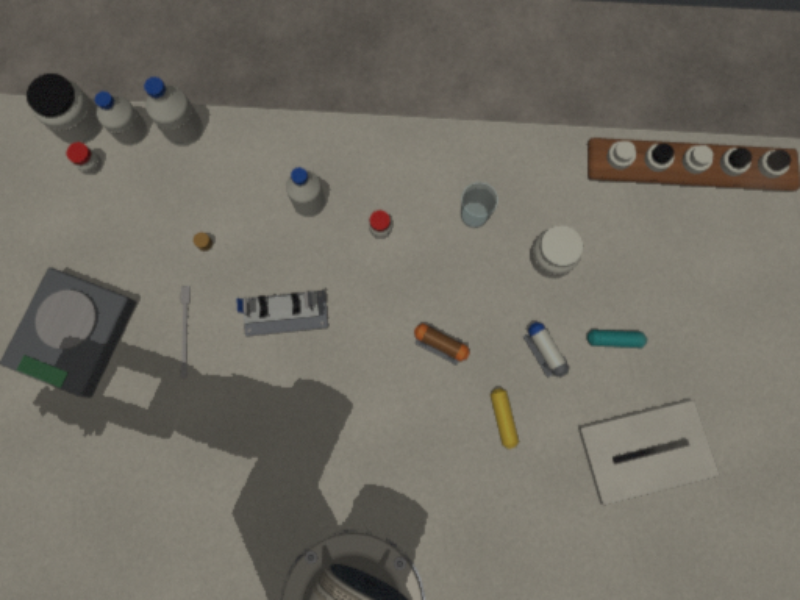

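View pics/side1b.png

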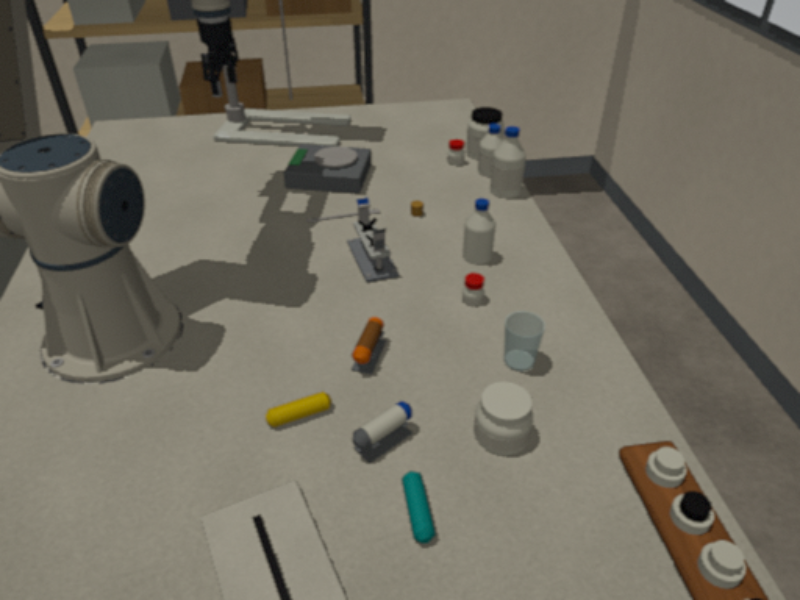

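The top view shows the fresh cartridge with its blue end at about (537,328) and grey end at (560,368). The holder is around (284,308), with its blue clip at (241,305) on the left; these are 800-scale pixels. Next I'll convert them to world coordinates.

```bash
python3 - <<'E'
from h import *
from scipy import ndimage
d=load('top1')
fl=192/np.tan(np.radians(float(d['vertical_fov'])/2))
v,u=np.mgrid[0:384,0:512]; z=d['z_map']
P=np.stack([(u-d['cx'])*z/fl,(v-d['cy'])*z/fl,z,np.ones_like(z)],-1)@d['cam_to_world'].T
P=P[...,:3]
def reg(name,u0,u1,v0,v1,zmin,zmax):
    s=(slice(int(v0*.64),int(v1*.64)),slice(int(u0*.64),int(u1*.64)))
    p=P[s].reshape(-1,3); c=d['pixels'][s].reshape(-1,3).astype(int)
    m=(p[:,2]>zmin)&(p[:,2]<zmax)&(z[s].ravel()>0); return p[m],c[m]
p,c=reg('cart',515,580,310,385,38,70)
print('table',P[200:210,200:210,2].mean())
print('cart',len(p),p.mean(0),p[:,2].max())
w,V=np.linalg.eigh(np.cov(p[:,:2].T)); print(V[:,1],np.degrees(np.arctan2(V[1,1],V[0,1])),np.ptp(p[:,:2]@V[:,1]),np.ptp(p[:,:2]@V[:,0]))
a=p[:,:2]@V[:,1]; mid=(a.max()+a.min())/2; print('mid',V[:,1]*mid+V[:,0]*(p[:,:2]@V[:,0]).mean())
b=(c[:,2]-c[:,0])>30; print('blue',b.sum(),p[b].mean(0))
p,c=reg('hold',225,340,280,345,5,160)
print('holder z hist',np.histogram(p[:,2],bins=range(0,150,6)))
q=p[(p[:,2]>7)&(p[:,2]<17),:2].astype(np.float32); print('base',cv2.minAreaRect(q))
b=(c[:,2]-c[:,0])>30; print('blue',b.sum(),p[b].mean(0),p[b][:,2].max())
im=cv2.imread('pics/top1.png')[170:225,135:225]; cv2.imwrite('pics/c1.png',cv2.resize(im,(800,489),interpolation=cv2.INTER_CUBIC))
E
```

```text
table 16.377677869181444
cart 409 [ 469.28140039 -328.51112519   51.08701689] 59.964136831147016
[-0.84101635 -0.5410097 ] -147.2475999280942 109.13271080127123 37.161324046609366
mid [ 469.76690378 -328.19881016]
blue 51 [ 507.11874183 -303.92147278   51.07494802]
holder z hist (array([ 20, 371, 149,   1,   0,   0,   0,   0,  15, 326, 189,  41,  47,
        53,   6,   1,   1,  46,  35,  29,   2,   0,   0,   0]), array([  0,   6,  12,  18,  24,  30,  36,  42,  48,  54,  60,  66,  72,
        78,  84,  90,  96, 102, 108, 114, 120, 126, 132, 138, 144]))
base ((514.4259033203125, 168.58831787109375), (74.88623046875, 159.89105224609375), 9.798787117004395)
blue 22 [504.86176632 230.41490559 114.55530091] 120.55056682840609
```

View pics/c1.png

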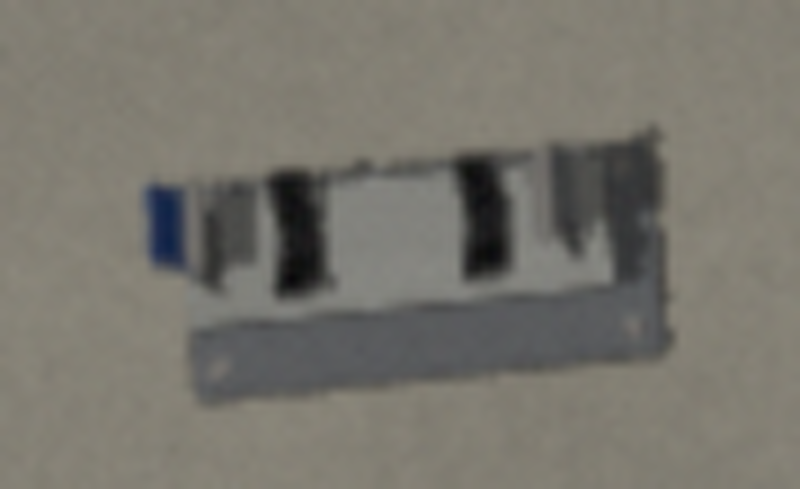

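```bash
cat >> h.py <<'E'
from scipy.spatial.transform import Rotation as Ro
def plan(pos,yaw,n,grip):
    "rows (turn first part, straight shift) from measured pose to pos, tool down with yaw"
    s=r.sense(); R=Ro.from_euler('xyz',s['tcp_rot']); d=(np.array(pos)-s['eef_pos'])/n
    T=Ro.from_euler('xyz',[np.pi,0,yaw]); w=(R.inv()*T).as_rotvec(); k=max(1,int(np.ceil(np.linalg.norm(w)/.12)))
    for i in range(max(n,k)):
        t=R.inv().apply(d)/25 if i<n else np.zeros(3)
        ww=w/k/np.pi if i<k else np.zeros(3)
        if i%8==0: print()
        print([round(float(x),3)+0. for x in [*ww,*t]]+[grip],end=',')
        if i<k: R=R*Ro.from_rotvec(w/k)
    print(k)
E
python3 -c "
from h import *
plan([490,170,290],np.radians(99.5),21,0)"
```

```text
[0.0, 0.0, 0.037, -0.763, -0.562, -0.07, 0],[0.0, 0.0, 0.037, -0.823, -0.469, -0.071, 0],[0.0, 0.0, 0.037, -0.872, -0.37, -0.071, 0],[0.0, 0.0, 0.037, -0.909, -0.266, -0.071, 0],[0.0, 0.0, 0.037, -0.934, -0.159, -0.071, 0],[0.0, 0.0, 0.037, -0.946, -0.049, -0.071, 0],[0.0, 0.0, 0.037, -0.945, 0.062, -0.071, 0],[0.0, 0.0, 0.037, -0.932, 0.171, -0.071, 0],
[0.0, 0.0, 0.037, -0.905, 0.279, -0.071, 0],[0.0, 0.0, 0.0, -0.867, 0.382, -0.071, 0],[0.0, 0.0, 0.0, -0.867, 0.382, -0.071, 0],[0.0, 0.0, 0.0, -0.867, 0.382, -0.071, 0],[0.0, 0.0, 0.0, -0.867, 0.382, -0.071, 0],[0.0, 0.0, 0.0, -0.867, 0.382, -0.071, 0],[0.0, 0.0, 0.0, -0.867, 0.382, -0.071, 0],[0.0, 0.0, 0.0, -0.867, 0.382, -0.071, 0],
[0.0, 0.0, 0.0, -0.867, 0.382, -0.071, 0],[0.0, 0.0, 0.0, -0.867, 0.382, -0.071, 0],[0.0, 0.0, 0.0, -0.867, 0.382, -0.071, 0],[0.0, 0.0, 0.0, -0.867, 0.382, -0.071, 0],[0.0, 0.0, 0.0, -0.867, 0.382, -0.071, 0],9
```

```bash
python3 -m inch '[[0,0,0.037,-0.76,-0.56,-0.07,0],[0,0,0.037,-0.82,-0.47,-0.07,0],[0,0,0.037,-0.87,-0.37,-0.07,0],[0,0,0.037,-0.91,-0.27,-0.07,0],[0,0,0.037,-0.93,-0.16,-0.07,0],[0,0,0.037,-0.95,-0.05,-0.07,0],[0,0,0.037,-0.95,0.06,-0.07,0],[0,0,0.037,-0.93,0.17,-0.07,0]]'
python3 -m inch '[[0,0,0.037,-0.9,0.28,-0.07,0],[0,0,0,-0.87,0.38,-0.07,0],[0,0,0,-0.87,0.38,-0.07,0],[0,0,0,-0.87,0.38,-0.07,0],[0,0,0,-0.87,0.38,-0.07,0],[0,0,0,-0.87,0.38,-0.07,0],[0,0,0,-0.87,0.38,-0.07,0],[0,0,0,-0.87,0.38,-0.07,0]]'
python3 -m inch '[[0,0,0,-0.87,0.38,-0.07,0],[0,0,0,-0.87,0.38,-0.07,0],[0,0,0,-0.87,0.38,-0.07,0],[0,0,0,-0.87,0.38,-0.07,0],[0,0,0,-0.87,0.38,-0.07,0],[0,0,0,0,0,0,0],[0,0,0,0,0,0,0],[0,0,0,0,0,0,0]]'
python3 - <<'E'
from h import *
d=snap('wrist','w1'); print(d['vertical_fov'],d['cam_to_world'].round(2).tolist())
im=cv2.imread('pics/w1.png'); cv2.imwrite('pics/w1b.png',cv2.resize(im,(800,600),interpolation=cv2.INTER_CUBIC))
E
```

```text
clock: 0.77
eef_pos: [321.4, 426.5, 267.1]
tcp_rot: [-3.141, 0.0, 1.851]
contact_force: [-0.1, -0.4, 0.3]
opening: 1.001
grasp_force: 0.0
clock: 1.43
eef_pos: [425.7, 268.2, 281.1]
tcp_rot: [-3.141, 0.0, 1.741]
contact_force: [-0.3, 0.1, -0.3]
opening: 1.001
grasp_force: 0.0
clock: 2.1
eef_pos: [490.2, 170.3, 289.7]
tcp_rot: [-3.141, -0.0, 1.74]
contact_force: [-0.0, -1.1, -0.1]
opening: 0.999
grasp_force: 0.0
66.63016233877924 [[0.99, 0.16, 0.04, 479.05], [0.17, -0.95, -0.26, 237.77], [-0.0, 0.27, -0.96, 409.83], [0.0, 0.0, 0.0, 1.0]]
```

View pics/w1b.png

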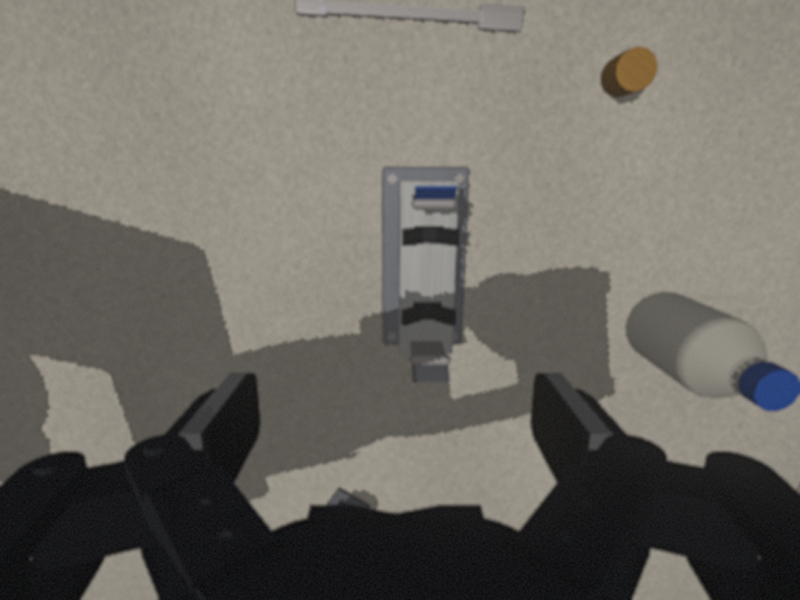

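The wrist view shows the holder nearly upright in the picture. Its base spans about (383..468, 168..345), with the blue clip at (436,195), the V supports at rows 236 and 313, and the grey clip at (430,360). I'll measure it from the depth map.

```bash
python3 - <<'E'
from h import *
d=load('w1')
fl=192/np.tan(np.radians(float(d['vertical_fov'])/2))
v,u=np.mgrid[0:384,0:512]; z=d['z_map']
P=(np.stack([(u-d['cx'])*z/fl,(v-d['cy'])*z/fl,z,np.ones_like(z)],-1)@d['cam_to_world'].T)[...,:3]
s=(slice(95,250),slice(235,310)); p=P[s].reshape(-1,3); c=d['pixels'][s].reshape(-1,3).astype(int)
ok=(z[s].ravel()>0)&(p[:,2]<150); p=p[ok];c=c[ok]
print('table',np.median(P[110:150,180:220,2]))
h=np.histogram(p[:,2],bins=range(-6,150,4)); print(list(zip(h[1],h[0])))
q=p[(p[:,2]>8)&(p[:,2]<16)]; print('base',len(q),np.median(q[:,2]),cv2.minAreaRect(q[:,:2].astype(np.float32)))
q=p[(p[:,2]>50)&(p[:,2]<66)]; print('block',len(q),np.median(q[:,2]),cv2.minAreaRect(q[:,:2].astype(np.float32)))
q=p[(p[:,2]>69)&(p[:,2]<92)]
blk=q[:,1]>0
a=np.radians(99.6); ex=np.array([np.cos(a),np.sin(a)]);ey=np.array([-ex[1],ex[0]])
xy=p[:,:2]-[514.4,168.6]; X=xy@ex;Y=xy@ey
for n,m in dict(Vb=(abs(X-30)<10)&(p[:,2]>63)&(p[:,2]<95),Vg=(abs(X+30)<10)&(p[:,2]>63)&(p[:,2]<95),cb=(X>40)&(p[:,2]>95),cg=(X<-40)&(p[:,2]>95)).items():
    if m.sum(): print(n,m.sum(),'X',X[m].min().round(1),X[m].max().round(1),'Y',np.percentile(Y[m],[1,99]).round(1),'z',p[m,2].min().round(1),p[m,2].max().round(1))
E
```

```text
table -0.23915174163164465
[(np.int64(-6), np.int64(55)), (np.int64(-2), np.int64(4809)), (np.int64(2), np.int64(8)), (np.int64(6), np.int64(165)), (np.int64(10), np.int64(2030)), (np.int64(14), np.int64(44)), (np.int64(18), np.int64(0)), (np.int64(22), np.int64(0)), (np.int64(26), np.int64(0)), (np.int64(30), np.int64(0)), (np.int64(34), np.int64(0)), (np.int64(38), np.int64(0)), (np.int64(42), np.int64(0)), (np.int64(46), np.int64(0)), (np.int64(50), np.int64(3)), (np.int64(54), np.int64(22)), (np.int64(58), np.int64(2578)), (np.int64(62), np.int64(68)), (np.int64(66), np.int64(123)), (np.int64(70), np.int64(179)), (np.int64(74), np.int64(186)), (np.int64(78), np.int64(188)), (np.int64(82), np.int64(237)), (np.int64(86), np.int64(22)), (np.int64(90), np.int64(3)), (np.int64(94), np.int64(0)), (np.int64(98), np.int64(0)), (np.int64(102), np.int64(36)), (np.int64(106), np.int64(421)), (np.int64(110), np.int64(137)), (np.int64(114), np.int64(171)), (np.int64(118), np.int64(87)), (np.int64(122), np.int64(0)), (np.int64(126), np.int64(0)), (np.int64(130), np.int64(0)), (np.int64(134), np.int64(0)), (np.int64(138), np.int64(0)), (np.int64(142), np.int64(0))]
base 2230 11.633574397736396 ((515.437255859375, 170.25067138671875), (74.11428833007812, 157.90216064453125), 9.50318431854248)
block 2671 60.08348119966303 ((515.6028442382812, 169.7362823486328), (44.15865707397461, 137.28866577148438), 9.544734001159668)
Vb 419 X 24.9 37.1 Y [-21.6  18.7] z 64.8 87.2
Vg 398 X -35.1 -22.6 Y [-21.5  18.4] z 63.1 86.1
cb 425 X 52.3 67.5 Y [-15.   12.1] z 105.1 120.0
cg 427 X -64.8 -49.5 Y [-14.5  12. ] z 103.1 120.5
```

Both cameras agree within about 2 mm: holder at (515.6,169.9), yaw 1.737, home axis about 90 mm up. Now I'll go over the cartridge.

```bash
python3 -c "
from h import *
plan([470,-328,200],0.5716,22,0)"
```

```text
[0.0, 0.0, 0.037, -0.887, -0.189, 0.163, 0],[0.0, 0.0, 0.037, -0.903, -0.084, 0.163, 0],[0.0, 0.0, 0.037, -0.907, 0.022, 0.163, 0],[0.0, 0.0, 0.037, -0.898, 0.127, 0.163, 0],[0.0, 0.0, 0.037, -0.877, 0.231, 0.163, 0],[0.0, 0.0, 0.037, -0.844, 0.332, 0.163, 0],[0.0, 0.0, 0.037, -0.8, 0.428, 0.163, 0],[0.0, 0.0, 0.037, -0.745, 0.519, 0.163, 0],
[0.0, 0.0, 0.037, -0.679, 0.602, 0.163, 0],[0.0, 0.0, 0.037, -0.604, 0.677, 0.163, 0],[0.0, 0.0, 0.0, -0.521, 0.743, 0.163, 0],[0.0, 0.0, 0.0, -0.521, 0.743, 0.163, 0],[0.0, 0.0, 0.0, -0.521, 0.743, 0.163, 0],[0.0, 0.0, 0.0, -0.521, 0.743, 0.163, 0],[0.0, 0.0, 0.0, -0.521, 0.743, 0.163, 0],[0.0, 0.0, 0.0, -0.521, 0.743, 0.163, 0],
[0.0, 0.0, 0.0, -0.521, 0.743, 0.163, 0],[0.0, 0.0, 0.0, -0.521, 0.743, 0.163, 0],[0.0, 0.0, 0.0, -0.521, 0.743, 0.163, 0],[0.0, 0.0, 0.0, -0.521, 0.743, 0.163, 0],[0.0, 0.0, 0.0, -0.521, 0.743, 0.163, 0],[0.0, 0.0, 0.0, -0.521, 0.743, 0.163, 0],10
```

```bash
python3 -m inch '[[0,0,0.037,-0.89,-0.19,0.16,0],[0,0,0.037,-0.9,-0.08,0.16,0],[0,0,0.037,-0.91,0.02,0.16,0],[0,0,0.037,-0.9,0.13,0.16,0],[0,0,0.037,-0.88,0.23,0.16,0],[0,0,0.037,-0.84,0.33,0.16,0],[0,0,0.037,-0.8,0.43,0.16,0],[0,0,0.037,-0.75,0.52,0.16,0]]'
python3 -m inch '[[0,0,0.037,-0.68,0.6,0.16,0],[0,0,0.037,-0.6,0.68,0.16,0],[0,0,0,-0.52,0.74,0.16,0],[0,0,0,-0.52,0.74,0.16,0],[0,0,0,-0.52,0.74,0.16,0],[0,0,0,-0.52,0.74,0.16,0],[0,0,0,-0.52,0.74,0.16,0],[0,0,0,-0.52,0.74,0.16,0]]'
python3 -m inch '[[0,0,0,-0.52,0.74,0.16,0],[0,0,0,-0.52,0.74,0.16,0],[0,0,0,-0.52,0.74,0.16,0],[0,0,0,-0.52,0.74,0.16,0],[0,0,0,-0.52,0.74,0.16,0],[0,0,0,-0.52,0.74,0.16,0],[0,0,0,0,0,0,0],[0,0,0,0,0,0,0]]'
python3 - <<'E'
from h import *
d=snap('wrist','w2')
im=cv2.imread('pics/w2.png'); cv2.imwrite('pics/w2b.png',cv2.resize(im,(800,600),interpolation=cv2.INTER_CUBIC))
fl=192/np.tan(np.radians(float(d['vertical_fov'])/2))
v,u=np.mgrid[0:384,0:512]; z=d['z_map']
P=(np.stack([(u-d['cx'])*z/fl,(v-d['cy'])*z/fl,z,np.ones_like(z)],-1)@d['cam_to_world'].T)[...,:3]
m=(z>0)&(P[...,2]>40)&(P[...,2]<75)&(np.hypot(P[...,0]-470,P[...,1]+328)<75)
p=P[m]; c=d['pixels'][m].astype(int)
rc=cv2.minAreaRect(p[:,:2].astype(np.float32)); print(len(p),rc,np.percentile(p[:,2],99))
t=p[p[:,2]>54]; w,V=np.linalg.eigh(np.cov(t[:,:2].T)); print('yaw',np.arctan2(V[1,1],V[0,1]),'crest mean',t.mean(0))
b=(c[:,2]-c[:,0])>30; print('blue',b.sum(),p[b].mean(0))
E
```

```text
clock: 2.82
eef_pos: [483.4, -11.3, 257.8]
tcp_rot: [-3.141, -0.0, 0.807]
contact_force: [0.5, -0.0, -0.5]
opening: 1.0
grasp_force: 0.0
clock: 3.48
eef_pos: [477.6, -192.2, 225.8]
tcp_rot: [-3.141, -0.0, 0.58]
contact_force: [0.3, -0.4, 0.2]
opening: 0.996
grasp_force: 0.0
clock: 4.15
eef_pos: [473.1, -327.5, 201.5]
tcp_rot: [-3.141, 0.0, 0.578]
contact_force: [-0.4, 1.6, -0.7]
opening: 1.0
grasp_force: 0.0
3327 ((472.0406188964844, -329.09393310546875), (109.5457992553711, 31.90468406677246), 32.273799896240234) 56.418606174797
yaw -2.5793195728453755 crest mean [ 473.80929216 -327.98755352   55.10743553]
blue 588 [ 510.08492476 -305.27804521   51.56251107]
```

View pics/w2b.png

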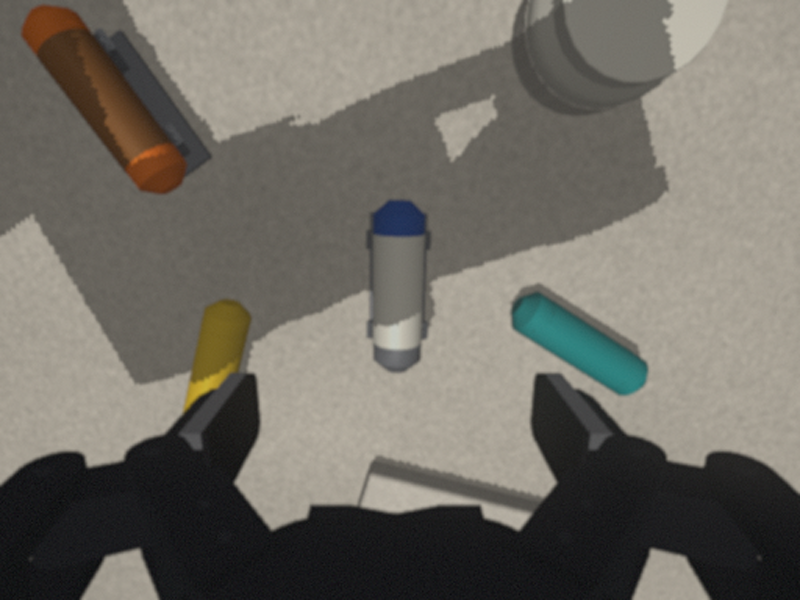

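The wrist view shows the cartridge centred between the fingers, with its blue end up at (399,215) and grey end at (398,360). The neighbouring look-alikes are clear of the finger path. I'll descend and grip.

```bash
python3 -m inch '[[0,0,0.005,-0.07,0.03,0.9,0.3],[0,0,0,0,0,0.9,0.3],[0,0,0,0,0,0.9,0.3],[0,0,0,0,0,0.9,0.3],[0,0,0,0,0,0.9,0.3],[0,0,0,0,0,0.8,0.3],[0,0,0,0,0,0.6,0.3],[0,0,0,0,0,0.44,0.3]]' 60
python3 -m inch '[[0,0,0,0,0,0,0.3],[0,0,0,0,0,0,0.5],[0,0,0,0,0,0,0.8],[0,0,0,0,0,0,1],[0,0,0,0,0,0,1],[0,0,0,0,0,0,1],[0,0,0,0,0,0,1],[0,0,0,0,0,0,1]]' 60
```

```text
clock: 4.87
eef_pos: [471.8, -327.5, 42.3]
tcp_rot: [-3.14, 0.0, 0.564]
contact_force: [-1.0, 0.0, 0.7]
opening: 0.698
grasp_force: 0.0
clock: 5.53
eef_pos: [472.7, -329.5, 44.9]
tcp_rot: [3.14, -0.001, 0.562]
contact_force: [0.7, 4.4, 6.6]
opening: 0.359
grasp_force: 59.1
```

```bash
python3 -m inch '[[0,0,0,0,0,-0.3,1],[0,0,0,0,0,-0.8,1],[0,0,0,0,0,-1,1],[0,0,0,0,0,-1,1],[0,0,0,0,0,-1,1],[0,0,0,0,0,-1,1],[0,0,0,0,0,-1,1],[0,0,0,0,0,-1,1]]' 70
python3 - <<'E'
from h import *
s=r.sense();print(s['contact_force'],s['wrist_torque'],s['opening'])
d=snap('wrist','w3')
im=cv2.imread('pics/w3.png'); cv2.imwrite('pics/w3b.png',im)
plan([515.6,169.9,220],1.737,22,1)
E
```

```text
clock: 6.2
eef_pos: [471.5, -329.4, 222.9]
tcp_rot: [3.141, 0.0, 0.562]
contact_force: [-0.0, 0.5, -1.8]
opening: 0.353
grasp_force: 69.4
[-0.01290457  0.49549598 -1.80790514] [ 0.02642613 -0.0495806   0.01541733] 0.353039954639732

[0.0, 0.0, -0.037, 0.55, -0.73, 0.011, 1],[0.0, 0.0, -0.037, 0.632, -0.66, 0.012, 1],[0.0, 0.0, -0.037, 0.705, -0.582, 0.012, 1],[0.0, 0.0, -0.037, 0.768, -0.495, 0.013, 1],[0.0, 0.0, -0.037, 0.821, -0.401, 0.013, 1],[0.0, 0.0, -0.037, 0.862, -0.303, 0.014, 1],[0.0, 0.0, -0.037, 0.892, -0.199, 0.014, 1],[0.0, 0.0, -0.037, 0.909, -0.093, 0.014, 1],
[0.0, 0.0, -0.037, 0.914, 0.014, 0.014, 1],[0.0, 0.0, -0.037, 0.906, 0.121, 0.014, 1],[0.0, 0.0, 0.0, 0.885, 0.226, 0.014, 1],[0.0, 0.0, 0.0, 0.885, 0.226, 0.014, 1],[0.0, 0.0, 0.0, 0.885, 0.226, 0.014, 1],[0.0, 0.0, 0.0, 0.885, 0.226, 0.014, 1],[0.0, 0.0, 0.0, 0.885, 0.226, 0.014, 1],[0.0, 0.0, 0.0, 0.885, 0.226, 0.014, 1],
[0.0, 0.0, 0.0, 0.885, 0.226, 0.014, 1],[0.0, 0.0, 0.0, 0.885, 0.226, 0.014, 1],[0.0, 0.0, 0.0, 0.885, 0.226, 0.014, 1],[0.0, 0.0, 0.0, 0.885, 0.226, 0.014, 1],[0.0, 0.0, 0.0, 0.885, 0.226, 0.014, 1],[0.0, 0.0, 0.0, 0.885, 0.226, 0.014, 1],10
```

View pics/w3b.png

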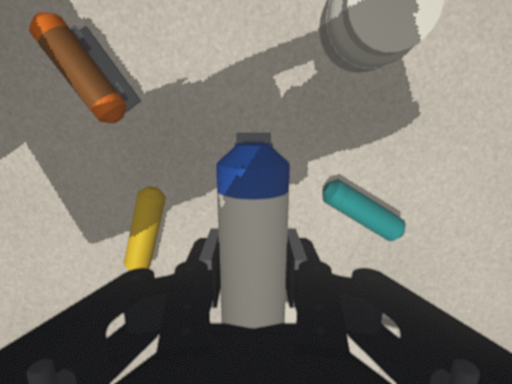

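The cartridge is held straight, blue end up at (253,170). I'll measure its pitch and offset in the grip.

```bash
cat >> h.py <<'E'
def held(f,lo=100):
    d=load(f); s=r.sense(); R=Ro.from_euler('xyz',s['tcp_rot'])
    fl=192/np.tan(np.radians(float(d['vertical_fov'])/2))
    v,u=np.mgrid[0:384,0:512]; z=d['z_map']
    P=(np.stack([(u-d['cx'])*z/fl,(v-d['cy'])*z/fl,z,np.ones_like(z)],-1)@d['cam_to_world'].T)[...,:3]
    Q=R.inv().apply((P-s['eef_pos']).reshape(-1,3)); C=d['pixels'].reshape(-1,3).astype(int)
    m=(z.ravel()>0)&(abs(Q[:,1])<18)&(Q[:,2]>-25)&(Q[:,2]<25)&(Q[:,0]>12)&(Q[:,0]<80); q=Q[m]
    print('xmax',np.percentile(q[:,0],99.5),'x blue start',np.percentile(Q[m&(C[:,2]-C[:,0]>30)][:,0],2))
    for a in range(16,48,6):
        t=q[(q[:,0]>=a)&(q[:,0]<a+6)]
        # circle fit in (y,z)
        A=np.c_[2*t[:,1:],np.ones(len(t))]; b=(t[:,1:]**2).sum(1); x=np.linalg.lstsq(A,b,rcond=None)[0]
        print(a+3,len(t),'crest z',np.percentile(t[:,2],3).round(2),'centre yz',x[:2].round(2),'r',np.sqrt(x[2]+x[0]**2+x[1]**2).round(2))
E
python3 -c "
from h import *
held('w3')"
```

```text
xmax 53.953479611693346 x blue start 34.8859396618138
19 907 crest z -6.02 centre yz [-3.12 10.01] r 15.52
25 948 crest z -5.93 centre yz [-3.1  10.08] r 15.54
31 1008 crest z -5.92 centre yz [-3.11 10.11] r 15.56
37 1030 crest z -5.75 centre yz [-3.11 10.02] r 15.26
43 1077 crest z -5.63 centre yz [-3.11 10.22] r 15.37
49 1102 crest z -4.6 centre yz [-3.11  6.83] r 10.15
```

```bash
python3 -m inch '[[0,0,-0.037,0.55,-0.73,0.01,1],[0,0,-0.037,0.63,-0.66,0.01,1],[0,0,-0.037,0.7,-0.58,0.01,1],[0,0,-0.037,0.77,-0.5,0.01,1],[0,0,-0.037,0.82,-0.4,0.01,1],[0,0,-0.037,0.86,-0.3,0.01,1],[0,0,-0.037,0.89,-0.2,0.01,1],[0,0,-0.037,0.91,-0.09,0.01,1]]'
python3 -m inch '[[0,0,-0.037,0.91,0.01,0.01,1],[0,0,-0.037,0.91,0.12,0.01,1],[0,0,0,0.88,0.23,0.01,1],[0,0,0,0.88,0.23,0.01,1],[0,0,0,0.88,0.23,0.01,1],[0,0,0,0.88,0.23,0.01,1],[0,0,0,0.88,0.23,0.01,1],[0,0,0,0.88,0.23,0.01,1]]'
python3 -m inch '[[0,0,0,0.88,0.23,0.01,1],[0,0,0,0.88,0.23,0.01,1],[0,0,0,0.88,0.23,0.01,1],[0,0,0,0.88,0.23,0.01,1],[0,0,0,0.88,0.23,0.01,1],[0,0,0,0.88,0.23,0.01,1],[0,0,0,0,0,0,1],[0,0,0,0,0,0,1]]'
```

```text
clock: 6.92
eef_pos: [487.6, -146.6, 219.4]
tcp_rot: [3.141, 0.0, 1.498]
contact_force: [0.9, 0.7, -2.1]
opening: 0.35
grasp_force: 69.7
clock: 7.58
eef_pos: [505.7, 34.6, 217.4]
tcp_rot: [3.141, 0.0, 1.725]
contact_force: [0.5, 0.1, -2.0]
opening: 0.351
grasp_force: 69.7
clock: 8.25
eef_pos: [519.6, 170.0, 215.7]
tcp_rot: [3.142, 0.0, 1.727]
contact_force: [-0.0, -0.2, -2.8]
opening: 0.351
grasp_force: 69.7
```

```bash
python3 -m inch '[[0,0,-0.003,0,0.16,0,1],[0,0,0,0,0,0,1],[0,0,0,0,0,0,1],[0,0,0,0,0,0,1]]'
python3 - <<'E'
from h import *
d=snap('wrist','w4'); held('w4')
cv2.imwrite('pics/w4b.png',cv2.imread('pics/w4.png'))
fl=192/np.tan(np.radians(float(d['vertical_fov'])/2))
v,u=np.mgrid[0:384,0:512]; z=d['z_map']
P=(np.stack([(u-d['cx'])*z/fl,(v-d['cy'])*z/fl,z,np.ones_like(z)],-1)@d['cam_to_world'].T)[...,:3]
a=1.737; ex=np.array([np.cos(a),np.sin(a)]);ey=np.array([-ex[1],ex[0]])
xy=P[...,:2]-[515.6,169.9]; X=xy@ex;Y=xy@ey; Z=P[...,2]
for n,m in dict(clip=(X>48)&(X<72)&(Z>98)&(Z<125)&(abs(Y)<30),base=(X>60)&(X<85)&(Z>8)&(Z<16)&(abs(Y)<45)).items():
    m&=z>0
    if m.sum(): print(n,m.sum(),'X',np.percentile(X[m],[1,99]),'Y',np.percentile(Y[m],[1,99]),'z',Z[m].max())
E
```

```text
clock: 8.58
eef_pos: [523.7, 169.3, 215.6]
tcp_rot: [-3.141, 0.0, 1.733]
contact_force: [-0.0, -1.0, -2.0]
opening: 0.355
grasp_force: 69.7
xmax 55.02375699943284 x blue start 35.874112789125306
19 927 crest z -11.18 centre yz [0.15 4.94] r 15.57
25 959 crest z -11.09 centre yz [0.14 4.95] r 15.54
31 1011 crest z -11.15 centre yz [0.17 4.97] r 15.59
37 1038 crest z -10.97 centre yz [0.11 5.04] r 15.41
43 1087 crest z -10.89 centre yz [0.1  5.13] r 15.45
49 1161 crest z -10.32 centre yz [0.1  2.06] r 11.29
clip 757 X [51.36758875 66.32500461] Y [-13.97721097  13.58514264] z 120.58952273441
base 874 X [60.66148101 79.66815149] Y [-36.6651517   36.16196438] z 15.763365816322676
```

View pics/w4b.png

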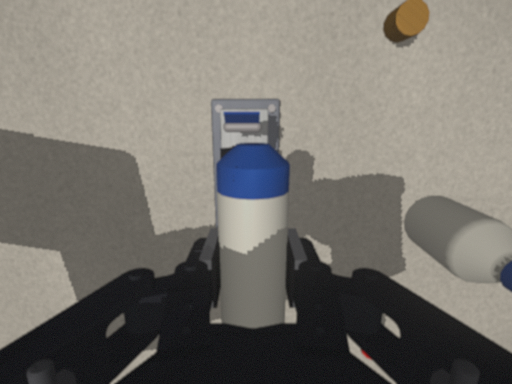

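I stepped the wrong way: tool y is about world +x here. The grip itself is good, with the axis 5 mm ahead of the TCP, level and centred. I'll correct, then go down to just above the clips.

```bash
python3 -m inch '[[0,0,-0.001,0.07,-0.31,0,1],[0,0,0,0,0,0.6,1],[0,0,0,0,0,0.9,1],[0,0,0,0,0,0.9,1],[0,0,0,0,0,0.7,1],[0,0,0,0,0,0.3,1],[0,0,0,0,0,0,1],[0,0,0,0,0,0,1]]'
python3 -m inch '[[0,0,0,0,0,0,1],[0,0,0,0,0,0,1]]'
```

```text
clock: 9.3
eef_pos: [515.7, 170.5, 130.9]
tcp_rot: [-3.141, 0.0, 1.737]
contact_force: [-0.4, -0.1, -1.6]
opening: 0.351
grasp_force: 69.7
clock: 9.47
eef_pos: [516.5, 170.8, 131.8]
tcp_rot: [3.14, -0.0, 1.738]
contact_force: [1.1, 0.6, -2.0]
opening: 0.353
grasp_force: 69.7
```

```bash
python3 -m inch '[[0,0,0,-0.03,-0.02,0,1],[0,0,0,0,0,0.2,1],[0,0,0,0,0,0.2,1],[0,0,0,0,0,0,1],[0,0,0,0,0,0,1]]'
python3 -m inch '[[0,0,0,0,0,0.1,1],[0,0,0,0,0,0.1,1],[0,0,0,0,0,0,1],[0,0,0,0,0,0,1]]'
python3 -m inch '[[0,0,0,0,0,0.1,1],[0,0,0,0,0,0.1,1],[0,0,0,0,0,0,1],[0,0,0,0,0,0,1]]'
```

```text
clock: 9.88
eef_pos: [515.2, 169.7, 120.3]
tcp_rot: [-3.141, 0.0, 1.738]
contact_force: [-1.5, 0.6, 2.0]
opening: 0.351
grasp_force: 70.0
clock: 10.22
eef_pos: [515.0, 169.6, 115.3]
tcp_rot: [-3.141, 0.0, 1.737]
contact_force: [-0.3, -0.8, 0.8]
opening: 0.35
grasp_force: 70.7
clock: 10.55
eef_pos: [516.0, 169.9, 110.7]
tcp_rot: [3.14, -0.0, 1.737]
contact_force: [2.7, 1.6, 1.3]
opening: 0.352
grasp_force: 70.6
```

```bash
for i in 1; do python3 -m inch '[[0,0,0,0,0,0.1,1],[0,0,0,0,0,0,1],[0,0,0,0,0,0,1]]'; done
python3 -m inch '[[0,0,0,0,0,0.1,1],[0,0,0,0,0,0,1],[0,0,0,0,0,0,1]]'
python3 -m inch '[[0,0,0,0,0,0.1,1],[0,0,0,0,0,0,1],[0,0,0,0,0,0,1]]'
```

```text
clock: 10.8
eef_pos: [515.6, 169.8, 107.7]
tcp_rot: [3.141, -0.0, 1.738]
contact_force: [3.8, 2.4, -2.3]
opening: 0.352
grasp_force: 70.3
clock: 11.05
eef_pos: [515.0, 169.6, 104.9]
tcp_rot: [-3.141, 0.0, 1.738]
contact_force: [3.0, 1.8, -6.3]
opening: 0.351
grasp_force: 70.0
clock: 11.3
eef_pos: [513.9, 169.2, 102.2]
tcp_rot: [-3.138, 0.001, 1.737]
contact_force: [-2.6, 1.5, -3.8]
opening: 0.358
grasp_force: 70.1
```

```bash
python3 -m inch '[[0,0,0,0,0,0.06,1],[0,0,0,0,0,0,1],[0,0,0,0,0,0,1]]'
python3 -m inch '[[0,0,0,0,0,0.06,1],[0,0,0,0,0,0,1],[0,0,0,0,0,0,1]]'
python3 -m inch '[[0,0,0,0,0,0.04,1],[0,0,0,0,0,0,1],[0,0,0,0,0,0,1]]'
```

```text
clock: 11.55
eef_pos: [515.2, 169.6, 101.1]
tcp_rot: [-3.141, 0.0, 1.738]
contact_force: [0.5, 1.2, -8.3]
opening: 0.354
grasp_force: 69.7
clock: 11.8
eef_pos: [515.3, 169.6, 99.6]
tcp_rot: [-3.141, 0.0, 1.737]
contact_force: [1.4, 0.6, -10.7]
opening: 0.348
grasp_force: 69.9
clock: 12.05
eef_pos: [515.2, 169.6, 98.8]
tcp_rot: [-3.141, 0.0, 1.738]
contact_force: [0.4, 0.6, -11.5]
opening: 0.349
grasp_force: 69.9
```

```bash
python3 -m inch '[[0,0,0,0,0,0.04,1],[0,0,0,0,0,0,1],[0,0,0,0,0,0,1]]'
python3 -m inch '[[0,0,0,0,0,0.04,1],[0,0,0,0,0,0,1],[0,0,0,0,0,0,1]]'
python3 -m inch '[[0,0,0,0,0,0.03,1],[0,0,0,0,0,0,1],[0,0,0,0,0,0,1]]'
```

```text
clock: 12.3
eef_pos: [515.4, 169.7, 98.0]
tcp_rot: [-3.142, -0.0, 1.738]
contact_force: [0.9, 2.3, -9.0]
opening: 0.353
grasp_force: 70.0
clock: 12.55
eef_pos: [515.6, 169.8, 97.3]
tcp_rot: [3.141, -0.0, 1.738]
contact_force: [-0.1, 1.3, -4.9]
opening: 0.351
grasp_force: 70.1
clock: 12.8
eef_pos: [515.6, 169.6, 96.5]
tcp_rot: [3.141, 0.0, 1.738]
contact_force: [0.3, 0.4, -2.4]
opening: 0.352
grasp_force: 70.2
```

```bash
python3 -m inch '[[0,0,0,0,0,0.02,1],[0,0,0,0,0,0,1],[0,0,0,0,0,0,1]]'
python3 -m inch '[[0,0,0,0,0,0.02,1],[0,0,0,0,0,0,1],[0,0,0,0,0,0,1]]'
python3 - <<'E'
from h import *
print(r.sense()['contact_force'])
d=snap('side','s2'); 
im=cv2.imread('pics/s2.png')[110:190,205:270]; cv2.imwrite('pics/s2b.png',cv2.resize(im,None,fx=7,fy=7,interpolation=cv2.INTER_CUBIC))
E
```

```text
clock: 13.05
eef_pos: [515.4, 169.6, 95.8]
tcp_rot: [-3.142, 0.0, 1.738]
contact_force: [0.2, 0.4, -1.9]
opening: 0.352
grasp_force: 70.5
clock: 13.3
eef_pos: [515.6, 169.7, 95.4]
tcp_rot: [3.141, 0.0, 1.737]
contact_force: [0.3, -0.4, -1.5]
opening: 0.354
grasp_force: 70.7
[ 0.26756743 -0.43795563 -1.45722587]
```

View pics/s2b.png

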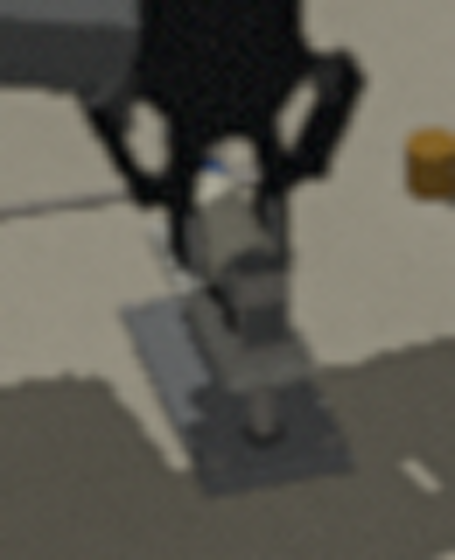

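The side view shows the cartridge low in the holder with the grey clip upright at about (262,290). It isn't yet pressed on the supports, since the force is still only its weight, so I'll keep going gently.

```bash
python3 -m inch '[[0,0,0,0,0,0.03,1],[0,0,0,0,0,0,1],[0,0,0,0,0,0,1]]'
python3 -m inch '[[0,0,0,0,0,0.03,1],[0,0,0,0,0,0,1],[0,0,0,0,0,0,1]]'
python3 -m inch '[[0,0,0,0,0,0.02,1],[0,0,0,0,0,0,1],[0,0,0,0,0,0,1]]'
```

```text
clock: 13.6
eef_pos: [515.6, 169.7, 95.2]
tcp_rot: [3.141, 0.0, 1.737]
contact_force: [-2.9, -1.9, 7.7]
opening: 0.352
grasp_force: 71.8
clock: 13.85
eef_pos: [515.7, 169.7, 95.2]
tcp_rot: [3.141, -0.0, 1.737]
contact_force: [-5.2, -2.1, 15.7]
opening: 0.35
grasp_force: 72.7
clock: 14.1
eef_pos: [515.7, 169.7, 95.1]
tcp_rot: [3.141, -0.0, 1.738]
contact_force: [-7.4, -3.6, 21.8]
opening: 0.353
grasp_force: 73.3
```

It's home: the force rises steeply at TCP 95.2, as predicted. I'll relax the push, then release.

```bash
python3 -m inch '[[0,0,0,0,0,-0.06,1],[0,0,0,0,0,0,1],[0,0,0,0,0,0,1]]'
python3 -m inch '[[0,0,0,0,0,0,0.7],[0,0,0,0,0,0,0.5],[0,0,0,0,0,0,0.4],[0,0,0,0,0,0,0.3],[0,0,0,0,0,0,0.3],[0,0,0,0,0,0,0.3],[0,0,0,0,0,0,0.3]]' 20
```

```text
clock: 14.35
eef_pos: [515.6, 169.8, 95.3]
tcp_rot: [3.141, -0.0, 1.738]
contact_force: [-2.4, -1.0, 8.5]
opening: 0.349
grasp_force: 71.3
clock: 14.93
eef_pos: [515.4, 169.7, 94.7]
tcp_rot: [-3.141, -0.0, 1.737]
contact_force: [-0.2, 1.3, -0.9]
opening: 0.702
grasp_force: 0.0
```

Released, with no force on the tool. I'll go up and back along −x of the tool so the wrist camera can see it.

```bash
python3 -m inch '[[0,0,0,0,0,-0.3,0.3],[0,0,0,0,0,-0.7,0.3],[0,0,0,0,0,-1,0.3],[0,0,0,0,0,-1,0.3],[0,0,0,0,0,-1,0.3],[0,0,0,0,0,-1,0.3],[0,0,0,0,0,-1,0],[0,0,0,0,0,-1,0]]'
python3 -m inch '[[0,0,0,-0.7,0,-0.5,0],[0,0,0,-0.7,0,0,0],[0,0,0,0,0,0,0],[0,0,0,0,0,0,0],[0,0,0,0,0,0,0]]'
python3 - <<'E'
from h import *
d=snap('wrist','w5')
im=cv2.imread('pics/w5.png'); cv2.imwrite('pics/w5b.png',cv2.resize(im[80:280,180:330],(600,800))[:600])
fl=192/np.tan(np.radians(float(d['vertical_fov'])/2))
v,u=np.mgrid[0:384,0:512]; z=d['z_map']
P=(np.stack([(u-d['cx'])*z/fl,(v-d['cy'])*z/fl,z,np.ones_like(z)],-1)@d['cam_to_world'].T)[...,:3]
a=1.737; ex=np.array([np.cos(a),np.sin(a)]);ey=np.array([-ex[1],ex[0]])
xy=P[...,:2]-[515.6,169.9]; X=xy@ex;Y=xy@ey; Z=P[...,2]
for x0 in (-36,-20,0,20,36):
    m=(z>0)&(abs(X-x0)<4)&(abs(Y)<17)&(Z>92)&(Z<130); print(x0,m.sum(),Y[m].mean().round(2),np.percentile(Z[m],98).round(1))
for n,m in dict(cb=(X>46)&(Z>108)&(X<80),cg=(X<-46)&(Z>108)&(X>-80)).items():
    m=m&(z>0)&(abs(Y)<20)&(Z<130); print(n,X[m].min().round(1),X[m].max().round(1),Z[m].max().round(1))
print(r.sense()['contact_force'])
E
```

```text
clock: 15.6
eef_pos: [515.1, 169.6, 271.7]
tcp_rot: [3.141, -0.0, 1.738]
contact_force: [1.2, 1.1, -0.1]
opening: 0.954
grasp_force: 0.0
clock: 16.02
eef_pos: [520.9, 135.4, 282.2]
tcp_rot: [-3.141, -0.0, 1.737]
contact_force: [0.5, -0.3, -0.1]
opening: 1.004
grasp_force: 0.0
-36 208 0.08 106.7
-20 218 0.08 106.6
0 231 0.18 106.9
20 259 0.02 106.7
36 269 -0.03 106.5
cb 52.6 65.9 120.1
cg -65.9 -51.5 120.2
[-0.76162663 -0.44491283 -0.71655185]
```

View pics/w5b.png

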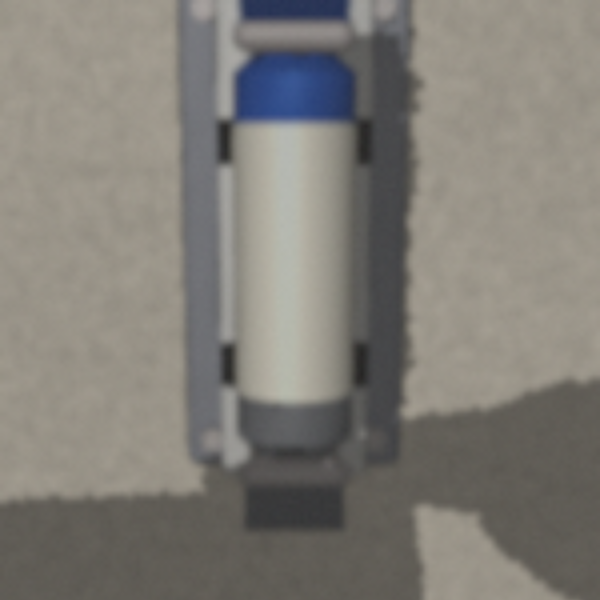

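The cartridge lies level and centred in both V supports: top at 106.7 mm, so its axis is at 90.7 mm. Its blue end (295,85) is under the blue clip, and both clip noses are back over its ends, at the same X as when empty.

```bash
python3 -c "
from rig import r
print(r.sign_off())"
```

```text
the job is handed in; nothing more can be done
None
```

The fresh cartridge is home in the holder with its blue end at the blue clip and both clips closed over its ends; the push peaked at about 22 N on the wrist sensor, nothing else was touched as far as I could see, and the job is handed in (no verdict was returned).

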